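# Load two carrier discs into the spring magazine

## Task

Load the machine's spring magazine from above, one disc at a time: first push the white disc down past the two orange lips until it snaps in and stays held beneath them, then the blue disc on top of it in the same way. Press gently: never ram the magazine or drive it hard against its bottom stop. Leave the other things on the bench where they are.

Things in the scene. Friction and masses are not known exactly. Their poses are not given: they have to be found in the camera images.
- magazine: Disc magazine, fixed. Origin: centre of the underside of its foot plate (120 x 100 x 16 mm) on the bench, z up: the axis of the disc column. A sleeve on the foot carries the head, clamped up to 12 mm higher or lower than the nominal heights given here; this is not measured, so feel for it. Head base plate 104 x 62 mm, top at 56 mm. Over 30 N between disc and magazine is ramming.
- rods (a point): Nominal (+-12 mm) centre of the mouth, level with the tops of the guide rods, on its axis 140 mm above its underside. Four upright rods 8 mm thick at x = +-29, y = +-17 mm of the magazine leave a disc 1.5 mm of play; their top 14 mm flare out 6 mm as a funnel. The +y and -y sides are open: fingers holding a disc across the magazine's y axis pass between the rods (49 mm clear).
- lips (a point): Nominal (+-12 mm) level of the lips' undersides on the axis, 116 mm up. Two orange lips at +x and -x, 22 mm wide, reach in to x = +-24 mm, 4 mm over a disc's rim. Under light springs they give way outwards when a disc is pressed on their steep tops (4 to 12 N, closed fingertips on the disc's middle), then snap back over it. Behind them, uprights at x = +-47 mm, 124 mm high.
- column (a point): Nominal (+-12 mm) top of the empty grey follower, 115 mm up, 40 mm across, on a 3 to 6 N spring that lifts caught discs against the lips. A disc laid on the lips rests 4 to 7 mm above their undersides; to be caught its top must go 1 mm below them, 29 to 32 mm down. The first disc has ample travel; with both, the hard stop comes only 2.3 mm after the second one's top has passed the lips.
- disc_white: White plastic disc, 56 mm across, 24 mm thick, about 60 g, lying flat on the bench. Origin: centre of its underside, z up along its axis.
- disc_blue: Blue plastic disc, the same size as the white one, lying flat on the bench. Origin: centre of its underside, z up along its axis.
- mould_a: Bystander: white two-part cylindrical mould, 80 mm across, 100 mm high, standing. Origin: centre of its underside.
- mould_b: Bystander: a second white mould like mould_a. Origin: centre of its underside.
- spray: Bystander: clear bottle with a blue cap, 60 mm across, 160 mm high, standing. Origin: centre of its underside.
- seal: Bystander: red sealing ring, 64 mm outside, 10 mm high, lying flat. Origin: centre of its underside.
- wrench: Bystander: wrench, 180 mm long, lying along its x axis. Origin: under its middle.
- brush: Bystander: green-handled brush, 200 mm long, lying along its x axis. Origin: under its middle.
Things that resemble listed ones, but are neither listed nor needed, are in the scene too. Several things look just like the disc_white: the one meant starts farthest to the robot's left.

How it is judged:
By the outcome, as a careful person would: the job done as asked, in the order asked, and still so for the second after the job is handed in, with the robot touching nothing.
It also fails if it takes over 67 s, if anything falls off the work surface, if the arm or the gripper's body presses on something with over 40 N, if the wrist force passes 120 N, or if a joint passes its speed limit or range.

## Robot

A 7-joint arm with a two-finger parallel gripper is mounted at the origin on the work surface. World frame = base frame: x ahead of the robot, y to its left, z up, the work surface at z = 0. Lengths are in m, angles in degrees, forces in N, time in s.
With the tool pointing down it reaches from about 0.35 to 0.9 m from the base axis. Payload 7.2 kg.
Tool frame: the origin (TCP) lies at the centre of the arm's flange, where the gripper is bolted on; the fingertips stand 173 mm ahead of it and the grasp point (between the pads) lies 155 mm ahead of it; z points along the fingers, y is the direction in which the jaws open and shut (so a half turn about z gives the same grasp; the last joint's range is limited). The gripper opens to 85 mm and grips with 20 to 120 N. Pads are 22 mm wide; open, the fingers measure 114 mm over their backs; the gripper's body (76 mm by 85 mm) begins 54 mm behind the grasp point. The pads swing forward as they close: fully open they stand 13 mm farther back than shut.
Start: joints at [73.27, 23.554, -0.728, 91.456, 0.321, 64.991, -4.71], TCP at [0.139, -0.609, 0.405] pointing down, gripper open.
Joint ranges: [-169.25, 169.25], [-16.82, 113.86], [-84.01, 82.57], [7.8, 145.47], [-59.2, 239.2], [7.22, 106.19], [-163.78, 163.78]. Speed limits (degrees/s): [136.94, 136.94, 172.46, 172.46, 180, 180, 180].

## Interface

Orientations are given as [roll, pitch, yaw] about the fixed x, y, z axes, in that order (R = Rz(yaw) Ry(pitch) Rx(roll)).
In Python, from cell import ctrl, telemetry, cams, find_in, outline_of, spot_point gives the robot as it stands. Calls block until the motion is done:
- ctrl.movep(position, orientation): joint-space move of the TCP to a pose.
- ctrl.move_l(position, attitude=None, vel=0.15, force_limit=None): straight line of the TCP; attitude=None keeps the orientation; vel is the mean speed in m/s. With force_limit (N) it stops when the force on the tool has changed by that much, and returns True; else False.
- ctrl.set_joints(angles): joint-space move.
- ctrl.grip(opening, newtons=None): finger opening in m; newtons is the grip in N (None keeps the last); returns when the fingers have stopped.
- ctrl.pause(seconds).
- ctrl.inverse_kinematics(position, orientation): joint angles nearest the present ones, or None.
- telemetry.get_obs(): the state.
- cams.grab_frame(name): name is "scene" or "top"; returns (picture, depth): 420x560x3 uint8, blue, green, red; 420x560 float32, m along the optical axis (not along the pixel's ray), 0 where there is no reading.
- cams.camera_params(name): a dict with "K" (3x3 intrinsics, pixels), "cam_to_world" (4x4, takes a point from camera to world coordinates). Camera axes: x right, y down, z forward; pixel columns grow to the right and rows downward; lengths in m; the calibration is good to about 2 mm. A picture is of the moment at which its call begins. camera_params takes no time and is no camera call.
A pose or a line that the arm cannot do raises ctrl.IKError and nothing moves.
- ctrl.finish_job(): hands the job in, once; it reports no verdict.
Trained networks look in the newest picture that a camera, given by its name, has taken for a name from the list of things; names that differ only in an ending like _2 or _b are one class to them, and where a whole thing is asked for, a point or a joint stands for the part that bears it (a point fixed in the world has none). Each returns a list of dicts, best first, with "conf" (0 to 1); they miss things now and then, are a little off and sometimes report something else, mostly with a low value. They report only what shows in the picture. A call takes as long as a camera call. They do not tell look-alikes from the thing itself.
- find_in(camera, name): "box" ([left, top, right, bottom] as shares, 0 to 1, of the picture: columns of its width, rows of its height, round what is visible of it).
- outline_of(camera, name): "region" (420x560 bool, what is visible of it) and "box" ([left, top, right, bottom] as shares, 0 to 1, of the picture: columns of its width, rows of its height, round what is visible of it).
- spot_point(camera, name): "xy" ([column, row] as shares, 0 to 1, of the picture: columns of its width, rows of its height: a listed point, or the origin of a listed thing).
The state is a dict: "time_s": time; "joint_pos": joint angles; "joint_velocities": joint speeds; "joint_efforts": joint torques, N m; "tool_pos": TCP position; "ee_rot": TCP orientation; "force": force on the tool from outside, world axes, zero at the start; "wrist_torque": the same for the moment, N m; "finger_gap": finger opening in m.
Only numpy, scipy, OpenCV 4.12 (cv2) and the standard library are available. Lean on these libraries where they do the work, as an engineer would, in place of code of your own. Each camera call takes 0.05 s, during which the arm holds its last target. There are 200 camera calls.

## Working session

There is one attempt and no reset: what is moved stays moved. The work goes in short steps, each a Python script; the robot and the scene stay as the last script left them, time stands still between calls to the robot, and variables do not carry over. Pictures are saved under pics/ and viewed, on a budget of 10 in all, crops included, one or two more only if the job needs it, and the job is handed in when it is done.

```bash
mkdir -p pics; ls
cat > h.py <<'E'
import numpy as np, cv2
from cell import ctrl, telemetry, cams, find_in, outline_of, spot_point
def world(name, depth, rows, cols):
    p=cams.camera_params(name); K=np.array(p["K"]); T=np.array(p["cam_to_world"])
    z=depth[rows,cols]; ok=z>0; z=z[ok]; r=np.asarray(rows)[ok]; c=np.asarray(cols)[ok]
    P=np.stack([(c-K[0,2])/K[0,0]*z,(r-K[1,2])/K[1,1]*z,z],1)
    return P@T[:3,:3].T+T[:3,3]
E
python3 - <<'E'
from h import *
for n in("scene","top"):
    im,d=cams.grab_frame(n); cv2.imwrite(f"pics/{n}0.png",im); np.save(f"{n}0.npy",d)
    p=cams.camera_params(n); print(n,np.round(p["K"],1).tolist(),np.round(p["cam_to_world"],3).tolist())
    for o in("disc_white","disc_blue","magazine"):
        for q in outline_of(n,o):
            r,c=np.nonzero(q["region"])
            w=world(n,d,r,c)
            print(o,round(q["conf"],2),np.round(np.array(q["box"])*[560,420,560,420]).tolist(),np.round(np.median(w,0),3),np.round(np.percentile(w,2,axis=0),3),np.round(np.percentile(w,98,axis=0),3))
print(telemetry.get_obs())
E
```

```text
pics
scene [[500.3, 0.0, 281.0], [0.0, 500.3, 209.4], [0.0, 0.0, 1.0]] [[0.586, 0.521, -0.62, 1.365], [0.81, -0.376, 0.449, -0.549], [0.001, -0.766, -0.643, 0.948], [0.0, 0.0, 0.0, 1.0]]
disc_white 0.89 [195.0, 266.0, 215.0, 286.0] [ 0.563 -0.212  0.022] [ 0.532 -0.243 -0.   ] [ 0.651 -0.185  0.097]
disc_white 0.81 [160.0, 244.0, 182.0, 262.0] [ 0.435 -0.239  0.021] [ 0.402 -0.264 -0.001] [ 0.454 -0.212  0.026]
disc_white 0.63 [205.0, 240.0, 223.0, 254.0] [ 0.484 -0.141  0.022] [ 0.454 -0.163  0.003] [ 0.504 -0.114  0.027]
disc_white 0.62 [129.0, 230.0, 149.0, 254.0] [ 0.357 -0.29   0.022] [ 0.322 -0.314 -0.001] [ 0.374 -0.263  0.027]
disc_white 0.36 [330.0, 177.0, 352.0, 190.0] [0.463 0.334 0.007] [ 0.435  0.306 -0.001] [0.492 0.364 0.012]
disc_blue 0.93 [136.0, 268.0, 162.0, 296.0] [ 0.505 -0.322  0.022] [ 0.47  -0.346 -0.001] [ 0.521 -0.296  0.026]
magazine 0.79 [268.0, 187.0, 323.0, 244.0] [0.554 0.089 0.054] [ 0.435  0.038 -0.002] [0.609 0.188 0.13 ]
magazine 0.26 [139.0, 271.0, 160.0, 293.0] [ 0.502 -0.323  0.022] [ 0.468 -0.347 -0.001] [ 0.521 -0.297  0.026]
magazine 0.19 [273
[... 1052 characters left out ...]
8]
{'time_s': 0.4, 'joint_pos': array([73.27207751, 23.56100019, -0.72974811, 91.46112545,  0.3214534 ,
       64.98970467, -4.71092433]), 'joint_velocities': array([-0.02196339,  0.06010381, -0.02577588, -0.01233041,  0.08122997,
       -0.04707352, -0.09633399]), 'joint_efforts': array([-8.84975634e-04, -5.99777019e+01,  6.80257156e-01, -2.99354464e+01,
        1.37820936e-02,  4.31804307e-03,  4.59791693e-06]), 'tool_pos': array([ 0.13868369, -0.60939701,  0.40458423]), 'ee_rot': array([-1.79990219e+02,  4.00410087e-04,  1.28218720e+01]), 'force': array([-0.19992706, -0.3226893 , -0.62992064]), 'wrist_torque': array([0.01520239, 0.03873201, 0.00741198]), 'finger_gap': 0.08529166981907761}
```

Run:
```python
import cv2
for n in("scene","top"):
    cv2.imwrite(f"pics/{n}0b.png",cv2.resize(cv2.imread(f"pics/{n}0.png"),(800,600),interpolation=cv2.INTER_CUBIC))
```

```text
(no output)
```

View pics/top0b.png

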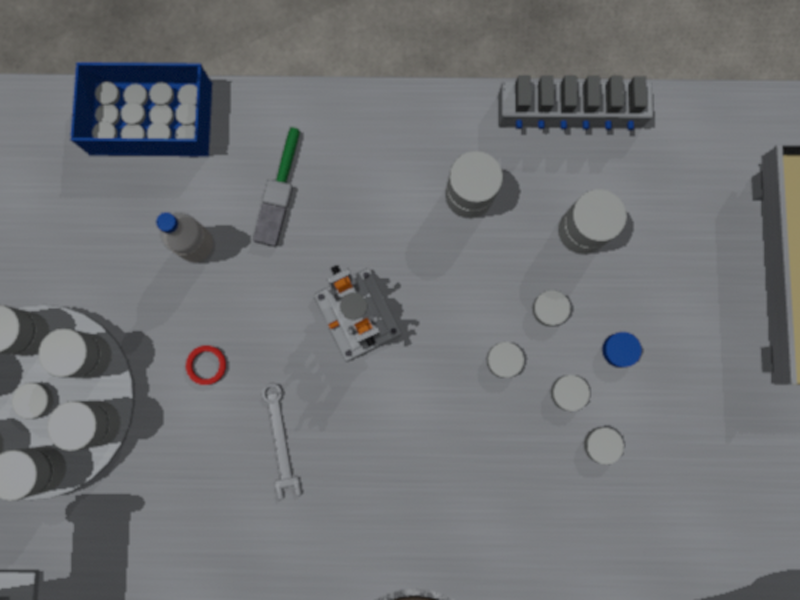

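View pics/scene0b.png

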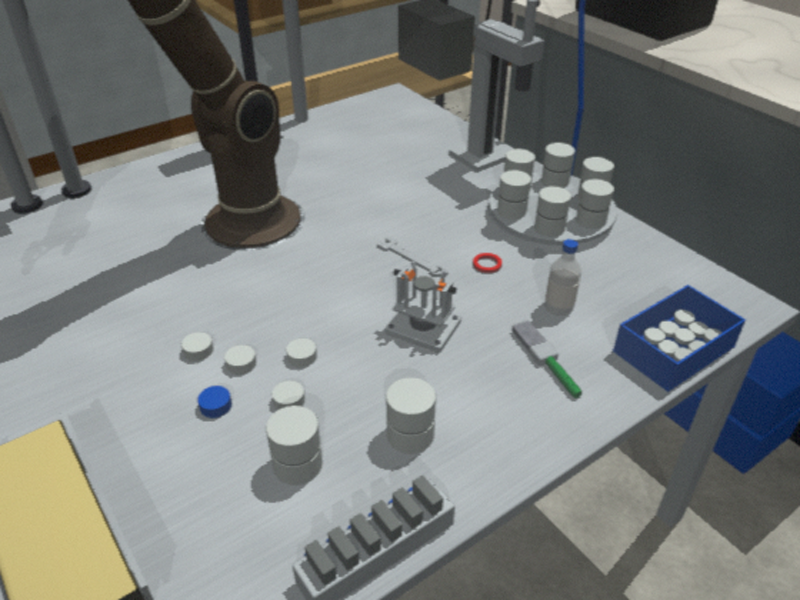

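Run:
```python
from h import *
a=[]
for n,(x0,x1,y0,y1) in {"top":(210,295,175,265),"scene":(262,328,182,248)}.items():
    im=cv2.imread(f"pics/{n}0.png"); d=np.load(f"{n}0.npy")
    c=cv2.resize(im[y0:y1,x0:x1],(400,400),interpolation=cv2.INTER_CUBIC)
    a.append(c)
    hsv=cv2.cvtColor(im,cv2.COLOR_BGR2HSV)
    m=cv2.inRange(hsv,(5,140,90),(22,255,255)); mm=np.zeros_like(m); mm[y0:y1,x0:x1]=m[y0:y1,x0:x1]
    k,l,s,_=cv2.connectedComponentsWithStats(mm)
    for i in range(1,k):
        if s[i,4]>3:
            w=world(n,d,*np.nonzero(l==i)); print(n,"orange",s[i].tolist(),np.round(w.mean(0),4),np.round(np.median(w,0),4),np.round(w.max(0),3))
    r,cc=np.mgrid[y0:y1,x0:x1]; W=world(n,d,r.ravel(),cc.ravel())
    print("hist",np.histogram(W[:,2],bins=np.arange(0,.16,.005)))
    for lo,hi in((.010,.021),(.038,.072),(.09,.16)):
        s=W[(W[:,2]>lo)&(W[:,2]<hi)]
        print(n,lo,len(s),np.round(np.median(s,0),4),[np.round(t,3) for t in cv2.minAreaRect(s[:,:2].astype(np.float32)*1000)])
for n in ("top","scene"):
    cams.grab_frame(n)
    for o in("magazine","rods","lips","column"):
        for q in spot_point(n,o)[:2]: print(n,o,round(q["conf"],2),np.round(np.array(q["xy"])*[560,420],1))
cv2.imwrite("pics/mag.png",np.hstack(a))
```

```text
top orange [234, 194, 12, 10, 79] [0.5715 0.1113 0.1229] [0.5713 0.111  0.1241] [0.584 0.126 0.134]
top orange [249, 223, 11, 10, 72] [0.5114 0.0804 0.1236] [0.5111 0.0802 0.1237] [0.522 0.091 0.131]
top orange [231, 225, 6, 5, 21] [0.522  0.1309 0.0302] [0.5221 0.1317 0.0307] [0.527 0.136 0.032]
hist (array([2615,   57,  280,  586,   49,   18,   16,    0,    0,    0,   97,
        454,   31,    8,   10,    9,    8,   11,    8,    8,    6,   13,
         87,  275,  192,  149,   45,   39,   20,    0,    0]), array([0.   , 0.005, 0.01 , 0.015, 0.02 , 0.025, 0.03 , 0.035, 0.04 ,
       0.045, 0.05 , 0.055, 0.06 , 0.065, 0.07 , 0.075, 0.08 , 0.085,
       0.09 , 0.095, 0.1  , 0.105, 0.11 , 0.115, 0.12 , 0.125, 0.13 ,
       0.135, 0.14 , 0.145, 0.15 , 0.155]))
top 0.01 899 [0.5331 0.0802 0.016 ] [array([540.193,  94.956]), array([119.838, 100.04 ]), np.float64(26.814)]
top 0.038 596 [0.5356 0.0945 0.0571] [array([540.151,  94.95 ]), array([103.167,  61.81 ]), np.float64(27.02)]
top 0.09 842 [0.5409 0.0952 0.1206] [array([540.462,  94.986]), array([125.29 ,  46.184]), np.float64(27.731)]

[... 549 characters left out ...]
 , 0.105, 0.11 , 0.115, 0.12 , 0.125, 0.13 ,
       0.135, 0.14 , 0.145, 0.15 , 0.155]))
scene 0.01 629 [0.5701 0.076  0.0148] [array([545.789,  95.933]), array([121.351, 101.216]), np.float64(27.401)]
scene 0.038 525 [0.5492 0.0911 0.0561] [array([546.25 ,  96.764]), array([104.29 ,  66.285]), np.float64(27.41)]
scene 0.09 549 [0.548  0.0953 0.1164] [array([546.267,  96.627]), array([126.242,  47.041]), np.float64(24.045)]
top magazine 0.72 [250.3 220.9]
top magazine 0.6 [248.7 217.8]
top rods 0.84 [245.6 213.2]
top lips 0.74 [246.1 214.9]
top column 0.8 [250.4 214.6]
scene magazine 0.8 [292.7 232.2]
scene rods 0.79 [297.  190.4]
scene lips 0.58 [297.4 194.4]
scene column 0.74 [293.9 199. ]
```

View pics/mag.png

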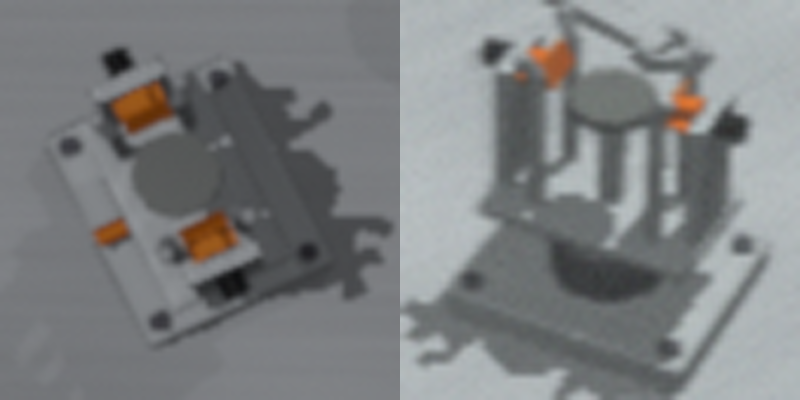

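The top view (800 px) shows four white discs that could be taken for disc_white, at (552,308), (506,360), (571,393) and (604,445). The small discs in the blue box are too small, and the turntable holds moulds. Robot-left is image-left, so I choose (506,360), which is about (0.471, -0.137). The magazine lies at about (0.540, 0.095) with yaw 27°. Its orange lips are at crop pixels (140,105) and (210,235), at z ≈ 0.124.

```bash
cat >> h.py <<'E'
def disc(d,x,y):
    """centre of the disc top face near x,y from a top depth picture"""
    r,c=np.mgrid[0:420,0:560]; W=world("top",d,r.ravel(),c.ravel())
    s=W[(np.hypot(W[:,0]-x,W[:,1]-y)<.04)&(W[:,2]>.019)&(W[:,2]<.03)]
    (cx,cy),rad=cv2.minEnclosingCircle((s[:,:2]*1000).astype(np.float32))
    return np.array([cx,cy])/1000,rad,np.median(s[:,2]),s[:,:2].mean(0)
def st(tag=""):
    o=telemetry.get_obs(); print(tag,"t%.2f"%o["time_s"],"p",np.round(o["tool_pos"],4),"F",np.round(o["force"],1),"gap %.4f"%o["finger_gap"]); return o
E
python3 - <<'E'
from h import *
d=np.load("top0.npy")
for x,y in((.471,-.137),(.489,-.32),(.552,-.21)): print(disc(d,x,y))
r,c=np.mgrid[180:265,210:295]; W=world("top",d,r.ravel(),c.ravel())
s=W[np.hypot(W[:,0]-.5405,W[:,1]-.095)<.012]; print("follower",np.median(s,0),len(s))
im=cv2.imread("pics/top0.png")[195:330,330:460].copy(); im=cv2.resize(im,None,fx=4,fy=4,interpolation=cv2.INTER_CUBIC)
cv2.drawMarker(im,(int((353.5-330)*4),int((252-195)*4)),(0,0,255),0,12,1); cv2.imwrite("pics/crop.png",im)
for p,yw in(((.471,-.137,.3),-63),((.471,-.137,.3),117),((.471,-.137,.177),27),((.471,-.137,.177),-153),((.54,.095,.3),27),((.54,.095,.3),-153)):
    q=ctrl.inverse_kinematics(p,[180,0,yw]); print(p,yw,None if q is None else np.round(q,0))
st()
E
```

```text
(array([ 0.47163788, -0.13861717]), 27.900768280029297, np.float64(0.024213386348752364), array([ 0.4709844 , -0.13841426]))
(array([ 0.49032425, -0.32236957]), 28.01618194580078, np.float64(0.024307698360224173), array([ 0.48992566, -0.32175526]))
(array([ 0.55391968, -0.21215219]), 27.985122680664062, np.float64(0.024005584746935038), array([ 0.55372364, -0.21197213]))
follower [0.54084573 0.09547755 0.11589457] 105
(0.471, -0.137, 0.3) -63 [  19.   18.  -10.  116.    4.   46. -147.]
(0.471, -0.137, 0.3) 117 [ 42.  22. -39. 114.  18.  49.  20.]
(0.471, -0.137, 0.177) 27 [ 25.  31. -18. 120.  17.  32. -69.]
(0.471, -0.137, 0.177) -153 [ 61.  54. -71. 118.  63.  60.  74.]
(0.54, 0.095, 0.3) 27 [  23.   32.  -52.  106.   30.   56. -105.]
(0.54, 0.095, 0.3) -153 [ 33.  43. -71. 106.  45.  66.  63.]
 t0.90 p [ 0.1387 -0.6094  0.4047] F [0.6 0.8 0.3] gap 0.0855
```

View pics/crop.png

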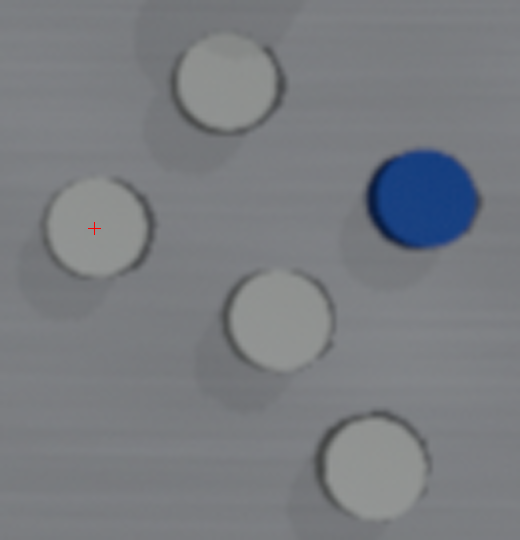

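The crop shows the mark on the left-most white disc at (97,228), with the blue disc at (425,200). I'll centre the disc with a cross-grip, then grip it at yaw 27.

Run:
```python
from h import *
x,y=.4714,-.1385
ctrl.movep([x,y,.25],[180,0,117]); st("hover")
print(ctrl.move_l([x,y,.178],vel=.12,force_limit=12)); st("down")
ctrl.grip(.05,20); st("grip")
ctrl.grip(.075); 
ctrl.move_l([x,y,.225],vel=.2)
ctrl.movep([x,y,.225],[180,0,27]); st("turn")
print(ctrl.move_l([x,y,.178],vel=.12,force_limit=12))
ctrl.grip(.05,25); st("grip2")
im,d=cams.grab_frame("top"); np.save("g.npy",d)
ctrl.move_l([x,y,.36],vel=.25); o=st("lift"); print(o["joint_pos"].round(0))
q=ctrl.inverse_kinematics([.54,.095,.36],[180,0,27]); print(q.round(0))
```

```text
hover t3.04 p [ 0.4713 -0.1398  0.2501] F [ 1.5 -0.1 -0.2] gap 0.0852
False
down t3.79 p [ 0.4717 -0.1385  0.1783] F [ 0.5 -0.3  0.7] gap 0.0857
grip t4.17 p [ 0.4717 -0.1386  0.1788] F [-1.3 -0.3  6.9] gap 0.0551
turn t6.08 p [ 0.4712 -0.1384  0.2244] F [ 0.5 -0.2 -0.6] gap 0.0748
False
grip2 t6.93 p [ 0.4718 -0.1386  0.1789] F [-1.7 -0.3  6.4] gap 0.0548
lift t7.86 p [ 0.4708 -0.1385  0.3588] F [-0.6  0.  -0.2] gap 0.0549
[ 24.  14. -16. 112.   5.  54. -57.]
[  3.  20. -22. 104.   9.  57. -86.]
```

Run:
```python
from h import *
x,y=.5405,.0950
ctrl.movep([x,y,.36],[180,0,27]); st("over")
ctrl.move_l([x,y,.340],vel=.1); st("low")
im,d=cams.grab_frame("scene"); np.save("s1.npy",d); cv2.imwrite("pics/s1full.png",im)
a=cv2.resize(im[130:250,255:335],(400,600),interpolation=cv2.INTER_CUBIC)
im,d=cams.grab_frame("top"); np.save("t1.npy",d)
b=cv2.resize(im[165:285,210:290],(400,600),interpolation=cv2.INTER_CUBIC)
cv2.imwrite("pics/s1.png",np.hstack([a,b]))
# scene camera bias: white disc top circle in first picture
d=np.load("scene0.npy"); r,c=np.mgrid[0:420,0:560]; W=world("scene",d,r.ravel(),c.ravel())
for X,Y in((.473,-.138),(.492,-.322),(.54,.095)):
    s=W[(np.hypot(W[:,0]-X,W[:,1]-Y)<(.04 if X!=.54 else .017))&(W[:,2]>.019)&((W[:,2]<.03) if X!=.54 else (W[:,2]>.11))]
    print(cv2.minEnclosingCircle((s[:,:2]*1000).astype(np.float32)),np.median(s,0))
```

```text
over t8.82 p [0.5404 0.0934 0.359 ] F [-0.5 -0.9 -0. ] gap 0.0550
low t9.17 p [0.5404 0.0936 0.3396] F [-0.8  0.3 -0.4] gap 0.0548
((475.9407958984375, -137.18106079101562), 29.49376678466797) [ 0.47639447 -0.13687977  0.02264062]
((493.7986145019531, -319.495361328125), 29.27912139892578) [ 0.4956637  -0.32061184  0.02292466]
((540.2357788085938, 95.08070373535156), 16.510778427124023) [0.54119869 0.09407608 0.11489633]
```

View pics/s1.png

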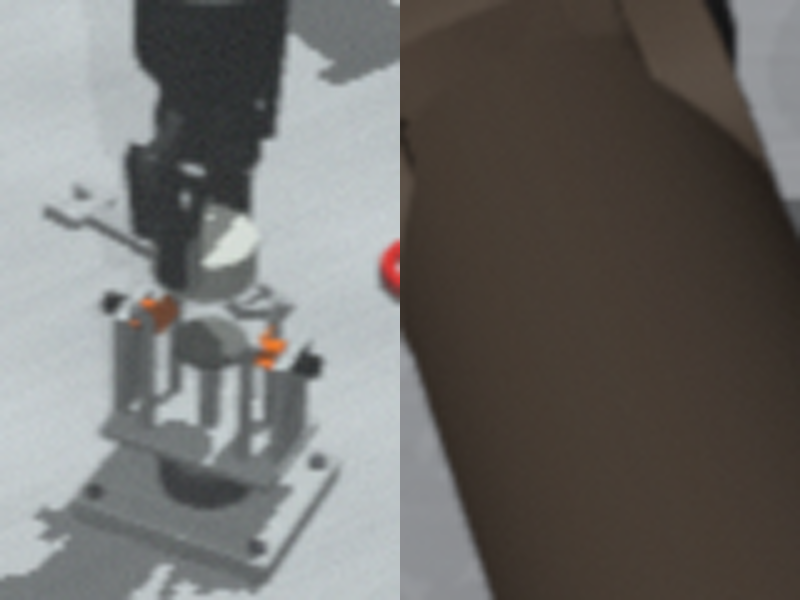

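The scene crop shows the held disc, spanning columns 155 to 257, just above the mouth and roughly centred over the follower at (212,342). The top view is blocked by the arm. I'll correct the ~1.4 mm y lag and lower under guard.

Run:
```python
from h import *
x,y=.5408,.0964
ctrl.move_l([x,y,.335],vel=.05); st("pre")
r=ctrl.move_l([x,y,.289],vel=.03,force_limit=4); o=st(f"contact {r}")
ctrl.pause(.2); o=st("settled"); print(o["wrist_torque"].round(2))
im,d=cams.grab_frame("scene")
cv2.imwrite("pics/s2.png",cv2.resize(im[130:250,255:335],(400,600),interpolation=cv2.INTER_CUBIC))
```

```text
pre t9.52 p [0.5407 0.0965 0.3349] F [ 0.4 -1.2 -1.1] gap 0.0549
contact True t10.66 p [0.5412 0.0965 0.2971] F [ 2.  -0.2 -0.5] gap 0.0550
settled t10.86 p [0.5412 0.0965 0.2973] F [ 2.2 -0.  -1.6] gap 0.0546
[ 0.02 -0.39  0.01]
```

View pics/s2.png

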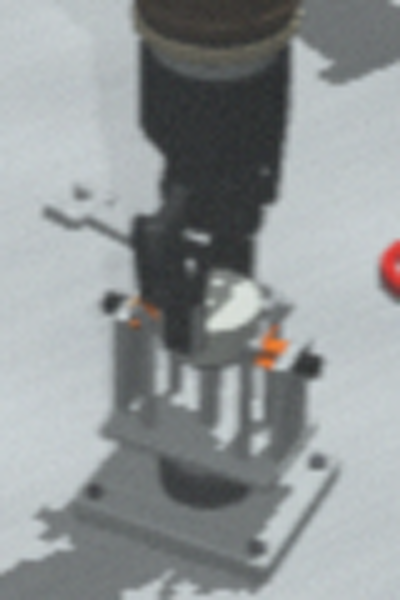

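The crop shows the disc inside the rods at (230,320), at lip level, with a light sideways contact. I'll feel again for the true seat before releasing.

Run:
```python
from h import *
x,y=.5408,.0964
for z in np.arange(.2965,.289,-.001):
    r=ctrl.move_l([x,y,z],vel=.03,force_limit=6); o=st(f"{z:.4f} {r}")
    if r or o["force"][2]>3: break
```

```text
0.2965 False t11.16 p [0.5411 0.0964 0.2967] F [ 3.9  1.1 -0.3] gap 0.0548
0.2955 False t11.41 p [0.5411 0.0964 0.2956] F [ 3.7 -0.7  0.1] gap 0.0548
0.2945 False t11.66 p [0.5411 0.0964 0.2947] F [3.8 0.  1.2] gap 0.0550
0.2935 False t11.91 p [0.5411 0.0964 0.2937] F [6.4 0.6 2.6] gap 0.0554
0.2925 False t12.16 p [0.541  0.0964 0.2926] F [5.6 0.2 4. ] gap 0.0550
```

Run:
```python
from h import *
x,y=.5408,.0964
ctrl.move_l([x,y,.304],vel=.06); st("up")
x+=.002
ctrl.move_l([x,y,.304],vel=.03); st("shift")
for z in np.arange(.302,.290,-.001):
    r=ctrl.move_l([x,y,z],vel=.03,force_limit=6); o=st(f"{z:.4f} {r}")
    if r or o["force"][2]>2.5: break
im,d=cams.grab_frame("scene"); np.save("s3.npy",d)
cv2.imwrite("pics/s3.png",cv2.resize(im[160:220,265:325],(600,600),interpolation=cv2.INTER_CUBIC))
```

```text
up t12.50 p [0.5408 0.0964 0.3039] F [4.8 0.6 2.2] gap 0.0550
shift t12.75 p [0.5421 0.0963 0.3032] F [-0.1  0.2  1. ] gap 0.0546
0.3020 False t13.00 p [0.5423 0.0963 0.3014] F [ 0.5  0.6 -0.2] gap 0.0549
0.3010 False t13.25 p [0.5426 0.0964 0.3008] F [-0.   0.  -1.2] gap 0.0549
0.3000 False t13.50 p [0.5428 0.0964 0.3   ] F [-0.2 -0.3  0.3] gap 0.0550
0.2990 False t13.75 p [0.5428 0.0963 0.299 ] F [-0.4  0.1  1.1] gap 0.0550
0.2980 False t14.00 p [0.5428 0.0963 0.2979] F [ 0.8 -1.2  1. ] gap 0.0550
0.2970 False t14.25 p [0.5428 0.0964 0.2969] F [1.  0.9 2.2] gap 0.0542
0.2960 False t14.50 p [0.5426 0.0963 0.2956] F [-0.  -0.6 -0.9] gap 0.0549
0.2950 False t14.75 p [0.5428 0.0964 0.2949] F [ 0.2 -0.3  1.2] gap 0.0546
0.2940 False t15.00 p [0.5428 0.0964 0.294 ] F [-1.1  0.1  1.7] gap 0.0548
0.2930 False t15.25 p [0.5428 0.0964 0.293 ] F [0.1 0.  1.9] gap 0.0551
0.2920 False t15.50 p [0.5429 0.0964 0.292 ] F [1.  0.1 1.3] gap 0.0549
0.2910 False t15.75 p [0.5428 0.0964 0.2909] F [0.5 1.  2. ] gap 0.0550
0.2900 False t16.00 p [0.5428 0.0964 0.2899] F [0.  0.3 2. ] gap 0.0552
```

View pics/s3.png

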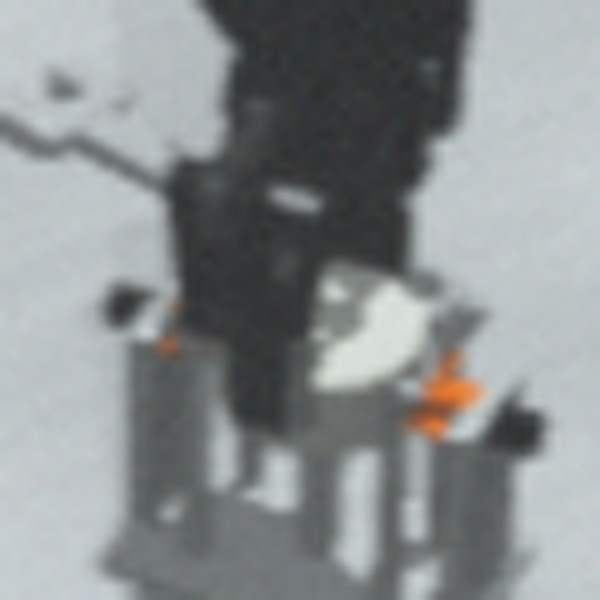

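The crop shows the disc sitting level between the rods, with its top at (370,330), close to the right lip at (450,390). There is no lateral force now. I'll check heights from this depth picture, which takes no robot time.

Run:
```python
from h import *
for f in("s1.npy","s3.npy"):
    d=np.load(f); im=None
    r,c=np.mgrid[150:225,262:328]; W=world("scene",d,r.ravel(),c.ravel()).reshape(-1,3)
    # median height map around disc
    Z=np.full(d.shape,np.nan); 
    rr,cc=r.ravel()[d[r,c].ravel()>0],c.ravel()[d[r,c].ravel()>0]; Z[rr,cc]=W[:,2]
    print(f); 
    a,b=(160,196) if f=="s1.npy" else (183,210)
    print((Z[a:b:2,292:312:2]*1000).round(0))
```

```text
s1.npy
[[254. 255. 253. 255. 250. 218. 222. 218.  -5.   1.]
 [243. 245. 246. 250. 210. 212. 214. 213.   1.   2.]
 [235.  -2. 243. 246. 203. 206. 205.   4.  -4.  -4.]
 [239. 239. 242. 240. 198. 201. 203.  -2.  -1.  -1.]
 [  2.  nan 235. 230. 194. 196. 197.  -5.  -2.  -1.]
 [ -2. 228. 225. 186. 187. 188. 191.   2.  -2.   0.]
 [182. 226. 182. 183. 184. 184. 183.  -1.  -1.  -1.]
 [227. 216. 185. 182. 185. 185. 184.  -1.  -1.  -2.]
 [218. 213. 183. 183. 182. 182. 186. 182.  -1.  -4.]
 [206. 206. 183. 181. 181. 184. 182.  nan  -2.  -2.]
 [ nan 197. 183. 185. 182. 180. 182. 179.   3.  -2.]
 [192. 195. 185. 183. 183. 182. 179. 173.  -1.   4.]
 [184. 185. 178. 181. 180. 175. 175. 165.  -1.   1.]
 [179. 183. 175. 172. 170. 168. 165.   4.   7.  -1.]
 [171. 167. 171. 167. 165. 163.   7.   9.   2.   6.]
 [ -2. 160. 161. 159.   1.   5.   6.  -3.   1.   7.]
 [ -4.  -4.  -2.  -1.  -1.   0.   6.   1.   4. 131.]
 [ -7. 114. 113. 113. 115.  -3.   4.  -2.  -2. 125.]]
s3.npy
[[206. 186. 188. 189. 145. 143. 148. 148.  -3.  -3.]
 [199.   4. 182. 135. 137. 135. 141. 140.   1.   1.]
 [193. 178. 176. 133. 132.  nan 135. 134.   9.   9.]
 [186. 172. 168. 134. 133. 132. 133. 133.   6.   5.]
 [177. 167. 165. 133. 132. 135. 134. 133.   5. 132.]
 [171. 161. 154. 134. 135. 133. 137. 135.  -1. 132.]
 [165. 150. 145. 136. 133. 134. 135. 134.  -4. 122.]
 [147. 141. 142. 136. 132. 133. 133. 130.  -4. 118.]
 [140. 136. 135. 134. 132. 127. 135. 140. 127. 125.]
 [133. 132. 130. 124. 123. 124. 130. 131. 118. 119.]
 [121. 122. 120. 115. 115. 116. 120.  -3. 117. 126.]
 [ 56.  -1. 110. 109.  -4.  -1. 117.   0.  87. 118.]
 [ 56.  59.  85.  87.  -3.  -3. 104.  -3.  80. 112.]
 [ 59.  56.  78.  76.  54.  57. 100.  -2.  74. 102.]]
```

Depth puts the disc's underside at 111 mm, which agrees with no slip in the grip. The follower was at 115.5 mm, so the head offset is about +0.5 mm. The lips are already spread and the follower is being pushed, at low force. The fingers run in the open ±y sides, so I'll keep pushing with the disc held level, watching the force.

Run:
```python
from h import *
x,y=.5428,.0964
for z in list(np.arange(.287,.276,-.003))+list(np.arange(.274,.2649,-.0015)):
    r=ctrl.move_l([x,y,z],vel=.03,force_limit=10); o=st(f"{z:.4f} {r}")
    if r or o["force"][2]>14: break
im,d=cams.grab_frame("scene"); np.save("s4.npy",d)
cv2.imwrite("pics/s4.png",cv2.resize(im[160:220,265:325],(600,600),interpolation=cv2.INTER_CUBIC))
```

```text
0.2870 False t16.30 p [0.5428 0.0964 0.2867] F [1.  0.8 0.6] gap 0.0550
0.2840 False t16.55 p [0.5428 0.0964 0.2838] F [ 0.6 -0.   1. ] gap 0.0551
0.2810 False t16.80 p [0.5428 0.0964 0.2808] F [1.  0.4 1.6] gap 0.0550
0.2780 False t17.05 p [0.5428 0.0964 0.2778] F [1.7 0.7 2.2] gap 0.0548
0.2740 False t17.33 p [0.5428 0.0964 0.2739] F [1.5 0.6 2.2] gap 0.0548
0.2725 False t17.58 p [0.5428 0.0964 0.2725] F [0.8 0.4 2.4] gap 0.0550
0.2710 False t17.83 p [0.5428 0.0964 0.271 ] F [2.  0.5 3.9] gap 0.0550
0.2695 False t18.08 p [0.5428 0.0964 0.2694] F [0.6 1.2 3.1] gap 0.0551
0.2680 False t18.33 p [0.5428 0.0964 0.268 ] F [ 0.6 -0.3  4.3] gap 0.0548
0.2665 False t18.58 p [0.5428 0.0964 0.2664] F [1.1 0.3 4.2] gap 0.0548
0.2650 False t18.83 p [0.5428 0.0964 0.2649] F [ 0.9 -0.7  3.1] gap 0.0550
```

View pics/s4.png

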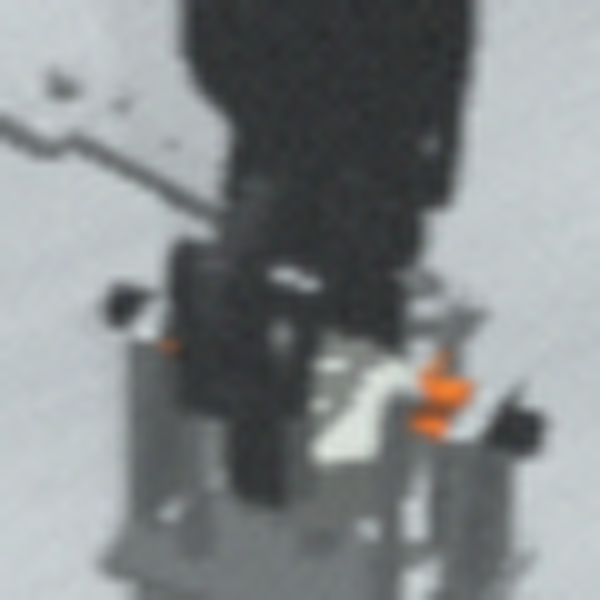

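The crop shows the disc's top, at (350,420), below the right lip at (445,390). I'll release, then feel the caught disc's top with closed fingertips to get the exact lip level for disc two.

Run:
```python
from h import *
x,y=.5428,.0964
ctrl.grip(.072); st("open")
ctrl.move_l([x,y,.335],vel=.2); ctrl.grip(0.0); st("closed")
ctrl.move_l([x,y,.296],vel=.1); st("near")
for z in np.arange(.294,.280,-.001):
    r=ctrl.move_l([x,y,z],vel=.03,force_limit=5); o=st(f"{z:.4f} {r}")
    if r or o["force"][2]>4: break
ctrl.move_l([x,y,.36],vel=.25)
ctrl.movep([.490,-.322,.25],[180,0,117]); st("at blue")
im,d=cams.grab_frame("top"); np.save("t5.npy",d)
a=cv2.resize(im[175:265,210:295],(400,400),interpolation=cv2.INTER_CUBIC)
r,c=np.mgrid[180:265,210:295]; W=world("top",d,r.ravel(),c.ravel())
s=W[np.hypot(W[:,0]-.5405,W[:,1]-.095)<.012]; print("disc top",np.median(s,0),len(s))
im,d=cams.grab_frame("scene")
b=cv2.resize(im[180:240,265:325],(400,400),interpolation=cv2.INTER_CUBIC)
cv2.imwrite("pics/m5.png",np.hstack([a,b]))
```

```text
open t19.20 p [0.5425 0.0963 0.2646] F [-0.7  0.   0.3] gap 0.0717
closed t20.38 p [0.5428 0.0964 0.335 ] F [0.5 0.4 1. ] gap 0.0002
near t20.92 p [0.5429 0.0965 0.296 ] F [ 0.9  0.5 -0.6] gap 0.0002
0.2940 False t21.17 p [0.5429 0.0964 0.2944] F [-0.1 -0.5 -0.5] gap -0.0002
0.2930 False t21.42 p [0.5428 0.0964 0.2931] F [-0.1  0.4 -0.3] gap -0.0003
0.2920 False t21.67 p [0.5428 0.0964 0.2919] F [ 0.5 -0.5 -0.7] gap -0.0002
0.2910 False t21.92 p [0.5428 0.0964 0.2909] F [-0.3 -0.3 -0.6] gap 0.0003
0.2900 False t22.17 p [0.5429 0.0964 0.2903] F [-1.2 -0.8  3. ] gap 0.0001
0.2890 False t22.42 p [0.5429 0.0964 0.2891] F [-0.8  0.1  3.5] gap -0.0002
0.2880 False t22.67 p [0.5429 0.0964 0.288 ] F [-0.8  0.6  3.9] gap -0.0002
0.2870 False t22.92 p [0.5429 0.0964 0.287 ] F [-0.5  0.7  4. ] gap 0.0001
0.2860 False t23.17 p [0.5429 0.0964 0.286 ] F [-1.1  0.8  3.7] gap -0.0001
0.2850 False t23.42 p [0.5429 0.0964 0.285 ] F [-0.8  0.1  3.8] gap 0.0001
0.2840 False t23.67 p [0.5429 0.0964 0.284 ] F [0.1 0.3 2.9] gap -0.0000
0.2830 False t23.92 p [0.5429 0.0964 0.283 ] F [1.4 0.6 4.3] gap 0.0000
at blue t26.24 p [ 0.4904 -0.3212  0.2498] F [0.9 0.2 0. ] gap -0.0004
disc top [0.54060951 0.09543981 0.11735592] 106
```

View pics/m5.png

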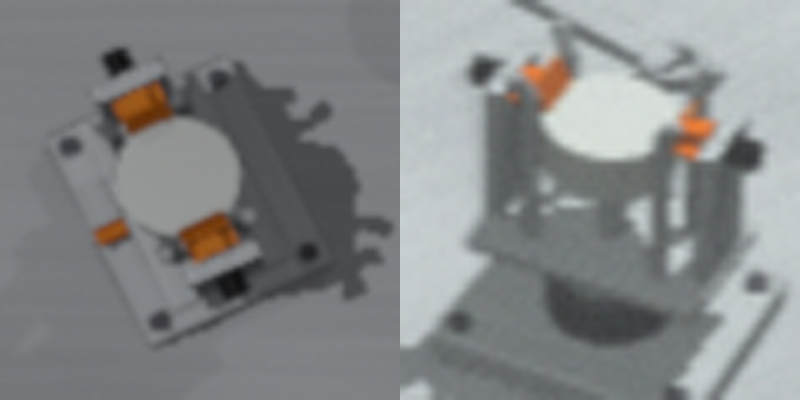

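The picture shows the white disc caught, with both orange lips at (140,105) and (210,240) over its rim. The fingertip touch at TCP z ≈ 0.2905 gives a lip underside of 117.5 mm, and depth reads 117.4 mm. Now the blue disc.

Run:
```python
from h import *
x,y=.490,-.322
ctrl.grip(.085,20)
print(ctrl.move_l([x,y,.178],vel=.12,force_limit=12))
ctrl.grip(.05,20); st("grip")
ctrl.grip(.075); ctrl.move_l([x,y,.225],vel=.2)
ctrl.movep([x,y,.225],[180,0,27])
print(ctrl.move_l([x,y,.178],vel=.12,force_limit=12))
ctrl.grip(.05,25); st("grip2")
ctrl.move_l([x,y,.36],vel=.25)
x,y=.5428,.0964
ctrl.movep([x,y,.36],[180,0,27]); st("over")
ctrl.move_l([x,y,.328],vel=.08); st("mouth")
for z in np.arange(.318,.294,-.004):
    r=ctrl.move_l([x,y,z],vel=.04,force_limit=8); o=st(f"{z:.4f} {r}")
    if r or np.linalg.norm(o["force"])>8: break
```

```text
False
grip t28.26 p [ 0.4903 -0.3222  0.179 ] F [-1.7  0.1  5.9] gap 0.0553
False
grip2 t31.02 p [ 0.4904 -0.3223  0.179 ] F [-1.1 -0.2  4. ] gap 0.0549
over t33.45 p [0.5431 0.0949 0.3597] F [-0.3  0.6 -0.3] gap 0.0548
mouth t34.00 p [0.5429 0.0962 0.3278] F [ 0.1 -0.1 -0.6] gap 0.0549
0.3180 False t34.40 p [0.5427 0.0964 0.3178] F [ 0.6 -0.  -0.9] gap 0.0547
0.3140 False t34.65 p [0.5427 0.0964 0.3138] F [-0.5  0.4 -1. ] gap 0.0552
0.3100 False t34.90 p [0.5427 0.0964 0.3097] F [-0.1  1.  -0.3] gap 0.0554
0.3060 False t35.15 p [0.5427 0.0964 0.3057] F [-0.4  0.7 -1.1] gap 0.0552
0.3020 False t35.40 p [0.5429 0.0964 0.3019] F [ 0.1  0.4 -1. ] gap 0.0544
0.2980 False t35.65 p [0.5429 0.0964 0.298 ] F [1.3 0.1 1. ] gap 0.0549
0.2940 False t35.90 p [0.5429 0.0964 0.2941] F [0.8 0.1 1.8] gap 0.0548
```

Run:
```python
from h import *
x,y=.5428,.0964
for z in list(np.arange(.290,.2765,-.003))+list(np.arange(.2755,.2712,-.0007)):
    r=ctrl.move_l([x,y,z],vel=.02,force_limit=6); o=st(f"{z:.4f} {r}")
    if r or o["force"][2]>13: break
```

```text
0.2900 False t36.25 p [0.5429 0.0964 0.2899] F [ 2.3 -0.3  2.2] gap 0.0551
0.2870 False t36.55 p [0.5428 0.0964 0.2868] F [1.7 0.4 2.5] gap 0.0548
0.2840 False t36.85 p [0.5428 0.0964 0.2839] F [2.4 0.3 2.6] gap 0.0548
0.2810 False t37.15 p [0.5428 0.0964 0.2809] F [ 1.6 -0.6  2.9] gap 0.0550
0.2780 False t37.45 p [0.5428 0.0964 0.278 ] F [1.7 1.4 3.8] gap 0.0553
0.2755 False t37.73 p [0.5428 0.0964 0.2755] F [1.2 0.3 2.6] gap 0.0547
0.2748 False t37.98 p [0.5428 0.0964 0.2749] F [1.4 0.2 4.1] gap 0.0548
0.2741 False t38.23 p [0.5428 0.0964 0.2741] F [ 1.1 -0.1  4.4] gap 0.0548
0.2734 False t38.48 p [0.5428 0.0964 0.2734] F [ 1.4 -0.1  4.2] gap 0.0549
0.2727 False t38.73 p [0.5428 0.0964 0.2727] F [ 1.1 -0.1  4.2] gap 0.0546
0.2720 False t38.98 p [0.5428 0.0964 0.272 ] F [1.3 0.9 3.3] gap 0.0546
0.2713 False t39.23 p [0.5428 0.0964 0.2713] F [1.3 0.1 5.2] gap 0.0549
```

Run:
```python
from h import *
x,y=.5428,.0964
for z in (.2710,.2707):
    r=ctrl.move_l([x,y,z],vel=.02,force_limit=5); o=st(f"{z:.4f} {r}")
    if r or o["force"][2]>9: break
ctrl.grip(.072); st("open")
ctrl.move_l([x,y,.345],vel=.2); ctrl.grip(0.0)
ctrl.move_l([x,y,.320],vel=.1); st("closed")
for z in np.arange(.317,.2896,-.003):
    r=ctrl.move_l([x,y,z],vel=.04,force_limit=5); o=st(f"{z:.4f} {r}")
    if r or o["force"][2]>2.5: break
```

```text
0.2710 False t39.48 p [0.5428 0.0964 0.271 ] F [1.2 0.4 4.7] gap 0.0554
0.2707 False t39.73 p [0.5428 0.0964 0.2707] F [2.2 0.1 4.9] gap 0.0550
open t40.04 p [0.5424 0.0963 0.2702] F [0.5 0.1 0.2] gap 0.0720
closed t41.64 p [0.5427 0.0964 0.3196] F [0.2 1.  0.3] gap 0.0001
0.3170 False t41.89 p [0.5429 0.0964 0.3173] F [-0.6  0.3  0.2] gap 0.0003
0.3140 False t42.14 p [0.5427 0.0963 0.3139] F [-0.3  0.  -0.3] gap -0.0001
0.3110 False t42.39 p [0.5427 0.0964 0.3108] F [ 0.   0.2 -0.9] gap -0.0001
0.3080 False t42.64 p [0.5427 0.0964 0.3078] F [-0.1  0.4 -0.7] gap 0.0005
0.3050 False t42.89 p [0.5427 0.0964 0.3048] F [ 0.3  0.1 -0.3] gap 0.0004
0.3020 False t43.14 p [0.5427 0.0963 0.3018] F [0.3 0.4 0.6] gap 0.0000
0.2990 False t43.39 p [0.5427 0.0964 0.2988] F [ 0.1 -0.8 -0. ] gap 0.0001
0.2960 False t43.64 p [0.5427 0.0964 0.2958] F [-0.6 -0.2 -0.3] gap 0.0001
0.2930 False t43.89 p [0.5427 0.0964 0.2928] F [ 0.7  0.1 -0.1] gap -0.0002
0.2900 False t44.14 p [0.5431 0.0965 0.2903] F [-0.2 -0.1  4.6] gap -0.0001
```

The fingertips met the blue disc's top at the same level as the white one before it (0.2903), so it is caught. I'll retreat and take one last look.

Run:
```python
from h import *
ctrl.move_l([.5428,.0964,.38],vel=.25)
ctrl.movep([.40,-.30,.40],[180,0,27]); st("away")
im,d=cams.grab_frame("top")
a=cv2.resize(im[175:265,210:295],(400,400),interpolation=cv2.INTER_CUBIC)
r,c=np.mgrid[180:265,210:295]; W=world("top",d,r.ravel(),c.ravel())
s=W[np.hypot(W[:,0]-.5405,W[:,1]-.095)<.012]; print("disc top",np.median(s,0),len(s))
im,d=cams.grab_frame("scene")
b=cv2.resize(im[180:240,265:325],(400,400),interpolation=cv2.INTER_CUBIC)
cv2.imwrite("pics/m6.png",np.hstack([a,b]))
```

```text
away t46.21 p [ 0.4008 -0.299   0.3997] F [ 0.6 -0.1  0.3] gap 0.0002
disc top [0.54044032 0.0953859  0.1170224 ] 107
```

View pics/m6.png

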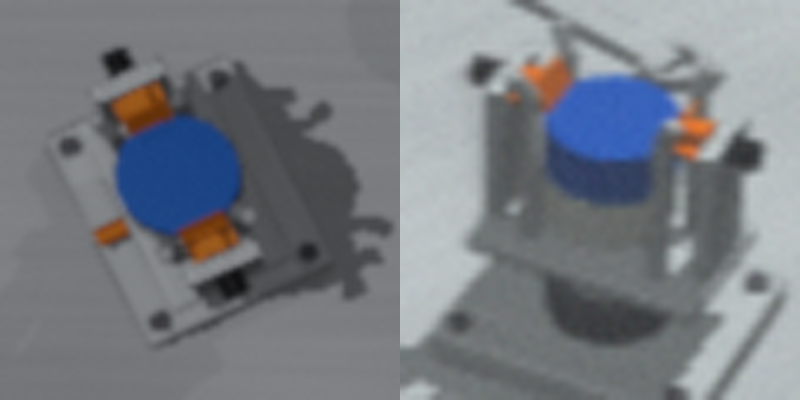

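The picture shows the blue disc under both lips, at (140,105) and (210,240), with the white disc beneath it. Handing in.

```bash
python3 -c "
from h import *
print(ctrl.finish_job())"
```

```text
the job is handed in; nothing more can be done
None
```

Both discs are in the magazine, white first and blue on top, each held under the two orange lips. I handed the job in at about 46 s of the 67 s allowed. The white disc was the left-most of the four look-alikes.

- **Method:** I pushed each disc past the lips while still holding it level in the gripper, with the fingers in the open ±y sides. I did not lay it on the lips and press it with closed fingertips. Closed fingertips were only used afterwards, to feel the top of each caught disc.
- **Force:** Vertical force read at most about 5 N while pressing. My first approach was about 2 mm off-centre and read up to 6.4 N sideways on the magazine, so I backed up, shifted and went in cleanly.
- **Last checks:** The fingertips met the blue disc's top at the same height as the white one's (TCP z about 0.2903). The top camera put the disc top at 117.0 mm, against 117.4 mm for the white one, and the final picture shows both lips over the blue rim.
- **Disagreements:** The scene camera read about 4–5 mm off the top camera in x. The force I felt at the lips was lower than the 4–12 N stated, with no clear snap in the readings. I never felt the hard stop.
- **Not re-checked:** I did not compare the other things on the bench before and after. No unexpected contact was felt.

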